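Zero the climate probe and hold it inside the display case

TASK

Pick up the long climate probe, point its tip squarely at the middle of the white reference disc on the walnut pedestal from about 6 cm away, without touching it, and hold it still there for at least a second and a half. Then tilt the probe to thread it, tip first, gently through the opening in the top of the glass case, and finish with the gripper still holding it still inside: the whole probe under the glass top, roughly level, touching neither the case nor what is in it. Do not press hard on or knock the case, the pedestal, or the marble, ring gauge, glass cylinder and dish.

Things in the scene. Friction and masses are not known exactly. Their poses are not given: they have to be found in the camera images.
- wand: Loose climate probe, 150 g, a straight rod 240 mm long lying flat. Origin on its centre line (12 mm above the shelf) at the best place to grip, near the centre of mass; x along the rod to the tip, z up. x -100 to +30 mm: black handle 22 mm wide (y), 24 high; to +122: steel tube 14 mm thick; to +140: round metal sensor head 20 mm across.
- wand_tip (a point): Tip of the probe, 140 mm from its origin along its x; same axes as the probe.
- wand_tail (a point): Other end of the probe (back of the handle), 100 mm behind its origin; same axes as the probe.
- case: Fixed glass display case with metal edging, 200 mm (x) by 380 mm (y) by 170 mm high, origin at the centre of its underside, z up. Wooden floor 12 mm thick, glass walls 5 mm thick all round, glass top 8 mm thick (162 to 170 mm above the shelf). The only way in is the opening in the middle of the top.
- opening (a point): Centre of the case's metal-rimmed rectangular opening, at the upper face of the top, 170 mm above the shelf. The clear opening is 100 mm along the case's x and 160 mm along its y (the long side). Same axes as the case.
- pedestal: Fixed walnut block, 70 mm deep (x), 90 mm wide and 190 mm high on a 100 x 120 mm foot 18 mm high, origin at the centre of its underside; the reference disc is on its -x face (the one towards the robot).
- disc (a point): Centre of the front face of the white ceramic reference disc, 50 mm in diameter, 5 mm thick, upright on the pedestal's -x face, 140 mm above the shelf. It faces along the pedestal's -x; same axes as the pedestal.
- gauge: Bystander in the case: steel ring gauge, 48 mm across and 12 mm high, lying flat on the case floor near one end, origin at its underside.
- marble_center (a point): Bystander in the case: centre of the swirl glass marble, 28 mm in diameter, that sits in the ring gauge's 20 mm hole; its top is about 48 mm above the shelf.
- marble: The same marble; its origin is on its surface and turns with it.
- cylinder: Bystander: round glass display cylinder, 88 mm across, on a nickel base 110 mm across, 190 mm high; origin at the centre of its underside.
- dish: Bystander: low white ceramic dish, 120 mm across and 22 mm high; origin at the centre of its underside.
Things that resemble listed ones, but are neither listed nor needed, are in the scene too. Of the things like the wand, leave any that is pink; of the rest the larger one is meant. There is more than one size of the pedestal; the job needs the smaller.

How it is judged:
On the way, in this order (a step that is already met when the one before it is completed fails the run):
1. the held probe points at the middle of the reference disc and is held still for a second (contact force between the fingers and wand above 1 N and x of disc in the frame of wand_tip between 0.025 and 0.1 m and y of disc in the frame of wand_tip between -0.022 and 0.022 m and z of disc in the frame of wand_tip between -0.022 and 0.022 m and x of wand_tip in the frame of disc below -0.02 m and angle between the x axis of wand and the x axis of pedestal, either way round below 0.45 rad and linear speed of wand below 0.03 m/s and angular speed of wand below 0.2 rad/s and contact force between wand and pedestal below 0.1 N), for 1 s.
2. the probe, tilted, has its tip through the opening and its tail still above the top (z of wand_tip in the frame of case below 0.155 m and z of wand_tail in the frame of case above 0.175 m and x of wand_tip in the frame of case between -0.095 and 0.095 m and y of wand_tip in the frame of case between -0.185 and 0.185 m), for 0.1 s.
At the end, for the whole second after the job is handed in: The gripper holds the probe still inside the case: both ends of its centre line more than 26 mm (clear of the 12 mm floor) and less than 150 mm above the shelf (under the 162 mm underside of the top), within the walls, level to 15 degrees, touching neither case, marble nor ring gauge (contact force between the fingers and wand above 1 N and x of wand_tip in the frame of case between -0.095 and 0.095 m and y of wand_tip in the frame of case between -0.185 and 0.185 m and z of wand_tip in the frame of case between 0.026 and 0.15 m and x of wand_tail in the frame of case between -0.095 and 0.095 m and y of wand_tail in the frame of case between -0.185 and 0.185 m and z of wand_tail in the frame of case between 0.026 and 0.15 m and angle between wand's own x axis and vertical between 1.311 and 1.831 rad and contact force between wand and case below 0.1 N and contact force between wand and marble below 0.1 N and contact force between wand and gauge below 0.1 N and linear speed of wand below 0.03 m/s); the arm keeps its last pose, push and grip.
It fails at once if the probe or the robot presses on the case with more than 20 N (contact force between any of wand, the arm, the fingers and case above 20 N).
It fails at once if a bystander (marble, ring gauge, glass cylinder, dish) is shifted by more than 15 mm (distance of any of marble_center, gauge, cylinder, dish from where it was at the start of the episode above 0.015 m).
It fails at once if the probe or the robot bumps the pedestal with more than 10 N (contact force between any of wand, the fingers, the arm and pedestal above 10 N).
It also fails if it takes over 54 s, if anything falls off the work surface, if the arm or the gripper's body presses on something with over 40 N, if the wrist force passes 120 N, or if a joint passes its speed limit or range.

ROBOT

A 6-joint arm with a two-finger parallel gripper is mounted at the origin on the work surface. World frame = base frame: x ahead of the robot, y to its left, z up, the work surface at z = 0. Lengths are in m, angles in rad, forces in N, time in s.
With the tool pointing down it reaches from about 0.35 to 0.975 m from the base axis. Payload 4.9 kg.
Tool frame: the origin (TCP) lies midway between the tips of the shut fingers; the grasp point (between the pads) lies 19 mm behind it; z points along the fingers, y is the line along which they close (so a half turn about z gives the same grasp; the last joint's range is limited). The gripper opens to 85 mm and grips with 20 to 120 N. Pads are 22 mm wide; open, the fingers measure 114 mm over their backs; the gripper's body (76 mm by 85 mm) begins 54 mm behind the grasp point. The pads swing forward as they close: fully open they stand 13 mm farther back than shut.
Start: joints at [-1.271, 0.053, 1.613, -0, 1.476, -0.119], TCP at [0.254, -0.571, 0.209] pointing down, gripper open.
Joint ranges: [-3.01, 3.01], [-1.01, 2.22], [0.06, 2.58], [-1.02, 4.17], [0.09, 2.62], [-3.14, 3.14]. Speed limits (rad/s): [2.57, 2.57, 3.14, 3.14, 3.14, 3.14].

INTERFACE

Orientations are given as a unit quaternion [w, x, y, z].
In Python, from plant import manip gives the robot as it stands.
- The arm moves only by the tool move_arm, never from a script. Its argument "increments" is one flat list of numbers, 5 for each row, row after row: the shift along the tool's x, y, z in mm, then the turn about the tool's z in rad, then the opening, from 0 (shut) to 1 (fully open). In form: [tx, ty, tz, spin, jaw, tx, ty, tz, spin, jaw, ...]. A call has 1 to 8 rows; each row shifts and turns the commanded pose from where the row before left it, along the tool's axes as they then stand; what a row does not reach is not made up. A row lasts 1/12 s, in which the tool goes at most 41.7 mm and 7.16 degrees, less where a joint would pass 70% of its speed; a pose out of reach is approached as far as the arm can. A call with a gripper value outside its range is refused whole. The fingers move at their own pace and stop on an object; the grip force is fixed at half the most. Time passes only in rows, so rows that do not move let the fingers close. It gives the time, the measured TCP pose, the force, the opening and the grip force at its end, in the units of the state.
- manip.state(): the state, without advancing time (a new reading comes with each control period).
- manip.grab_frame(name): name is "side" or "top"; returns a dict with "image" (400x640x3 uint8, blue, green, red), "fov_y" (degrees; the focal length in pixels is half the picture's height over the tangent of half this angle, whatever the lens; pixels are square), "cx", "cy" (the principal point, pixels), "k1" (the pictures are not rectified: a ray, as slopes to the right and down, at radius r is drawn at 1 + k1 r^2 times it, then the intrinsics apply), "eye" and "rotation" of the camera in the world. Camera axes: x right, y down, z forward; pixel columns grow to the right and rows downward; lengths in m; the calibration is good to about 2 mm. A picture is of the moment at which its call begins. There is no depth.
- manip.job_done(): hands the job in; it is judged then, once.
The state is a dict: "time": time; "joint_pos": joint angles; "joint_vel": joint speeds; "joint_efforts": joint torques, N m; "tool_pos": TCP position; "tool_rot": TCP orientation; "contact_force": force on the tool from outside, world axes, zero at the start; "ft_torque": the same for the moment, N m; "gripper_width": opening from 0.0 (shut) to 1.0 (fully open); "grasp_force": force on a finger pad.
Only numpy, scipy, OpenCV 4.12 (cv2) and the standard library are available. Lean on these libraries where they do the work, as an engineer would, in place of code of your own. Each camera call takes 0.05 s, during which the arm holds its last target. There are 200 camera calls.

## Working session

There is one attempt and no reset: what is moved stays moved. The work goes in short steps, Python scripts to look and compute and a tool call to move; the robot and the scene stay as the last step left them, time stands still between calls to the robot, and variables do not carry over. Pictures are saved under pics/ and viewed, at most 10 in all, crops included, and the job is handed in when it is done.

Besides the shell and the picture viewer there is one more tool, called after "Emit:" as a command line: name --argument value ..., lists and objects as JSON in quotes. move_arm: Moves the arm, as the interface text tells. Its arguments: {"type":"object","properties":{"increments":{"type":"array"}},"required":["increments"]}

```bash
mkdir -p pics; ls; python3 - <<'E'
from plant import manip
import cv2
for n in("side","top"):
    f=manip.grab_frame(n); cv2.imwrite(f"pics/{n}0.png",f["image"])
    print(n,{k:v for k,v in f.items() if k!="image"})
s=manip.state();print(s)
E
```

```text
pics
side {'fov_y': 53.98542971333327, 'cx': 314.6838954987859, 'cy': 202.7411776216565, 'k1': -0.014402579320049147, 'eye': array([0.40226245, 0.22449778, 1.07615457]), 'rotation': array([ 0.03454418, -0.20750191,  0.96548952, -0.15355665])}
top {'fov_y': 42.55185365861381, 'cx': 317.5013814282245, 'cy': 193.66594730423964, 'k1': -0.08734202439666948, 'eye': array([ 0.36544648, -0.08369571,  1.52680491]), 'rotation': array([ 0.05279652, -0.70502338,  0.70629987, -0.03598696])}
{'time': 0.1, 'joint_pos': array([-1.27096973e+00,  5.33083349e-02,  1.61418528e+00, -7.98818146e-06,
        1.47596085e+00, -1.18991501e-01]), 'joint_vel': array([ 5.74920128e-05, -2.44896180e-03, -2.53014981e-03, -5.65302347e-04,
        4.56405520e-04, -1.80767684e-03]), 'joint_efforts': array([ 3.64794369e-04, -3.94906175e+01, -3.71362388e+01, -7.60941748e-05,
        3.94882460e-03, -1.29594920e-05]), 'tool_pos': array([ 0.25399846, -0.57039719,  0.20825805]), 'tool_rot': array([-9.26746378e-04,  9.78153430e-01,  2.07882178e-01, -8.80153292e-05]), 'contact_force': array([ 0.8602606 , -0.46694535, -0.57180949]), 'ft_torque': array([0.01252151, 0.03700767, 0.02148467]), 'grasp_force': 0.0, 'gripper_width': 1.0035755065370235}
```

View pics/side0.png

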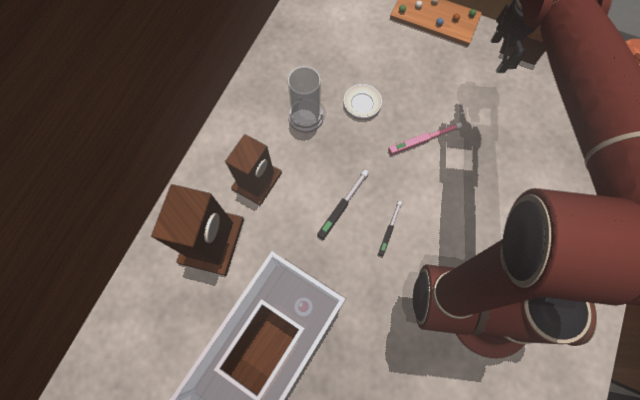

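View pics/top0.png

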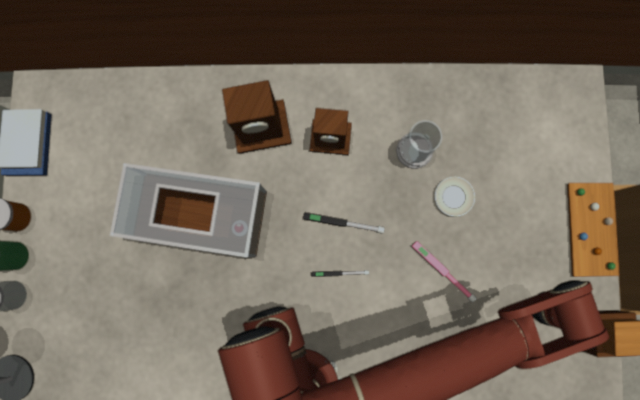

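```bash
cat > h.py <<'E'
import numpy as np,cv2
from scipy.spatial.transform import Rotation as R
from scipy.optimize import least_squares
C={"side":(53.98542971333327,314.6838954987859,202.7411776216565,-0.014402579320049147,[0.40226245,0.22449778,1.07615457],[0.03454418,-0.20750191,0.96548952,-0.15355665]),
"top":(42.55185365861381,317.5013814282245,193.66594730423964,-0.08734202439666948,[0.36544648,-0.08369571,1.52680491],[0.05279652,-0.70502338,0.70629987,-0.03598696])}
def cam(n):
    f,cx,cy,k,e,q=C[n]; return 200/np.tan(np.radians(f/2)),cx,cy,k,np.array(e),R.from_quat(np.r_[q[1:],q[0]]).as_matrix()
def proj(n,P):
    f,cx,cy,k,e,M=cam(n); c=(np.atleast_2d(P)-e)@M; s=c[:,:2]/c[:,2:]; s=s*(1+k*(s**2).sum(1,keepdims=True)); return s*f+[cx,cy]
def ray(n,uv):
    f,cx,cy,k,e,M=cam(n); d=(np.array(uv,float)-[cx,cy])/f; s=d.copy()
    for _ in range(20): s=d/(1+k*(s@s))
    v=M@np.r_[s,1]; return e,v/np.linalg.norm(v)
def onz(n,uv,z): e,v=ray(n,uv); return e+v*(z-e[2])/v[2]
def tri(a,b):
    # a=(top uv), b=(side uv)
    r=least_squares(lambda p:np.r_[proj("top",p)[0]-a,proj("side",p)[0]-b],[.5,0,.1]); return r.x,np.abs(r.fun).max()
E
python3 - <<'E'
import cv2,numpy as np
def crop(n,x0,y0,x1,y1,s,o):
    i=cv2.imread(f"pics/{n}0.png")[y0:y1,x0:x1]; i=cv2.resize(i,None,fx=s,fy=s,interpolation=cv2.INTER_CUBIC)
    for x in range((x0+9)//10*10,x1,10):
        X=int((x-x0+.5)*s); cv2.line(i,(X,0),(X,12 if x%50==0 else 5),(0,255,255),1)
        if x%20==0: cv2.putText(i,str(x),(X-10,24),0,.35,(0,255,255),1)
    for y in range((y0+9)//10*10,y1,10):
        Y=int((y-y0+.5)*s); cv2.line(i,(0,Y),(6,Y),(0,255,255),1)
        if y%20==0: cv2.putText(i,str(y),(8,Y+4),0,.35,(0,255,255),1)
    cv2.imwrite(o,i)
crop("top",105,95,395,285,2.75,"pics/ta.png")
crop("side",170,130,410,400,2.2,"pics/sa.png")
E
```

```text
(no output)
```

View pics/ta.png

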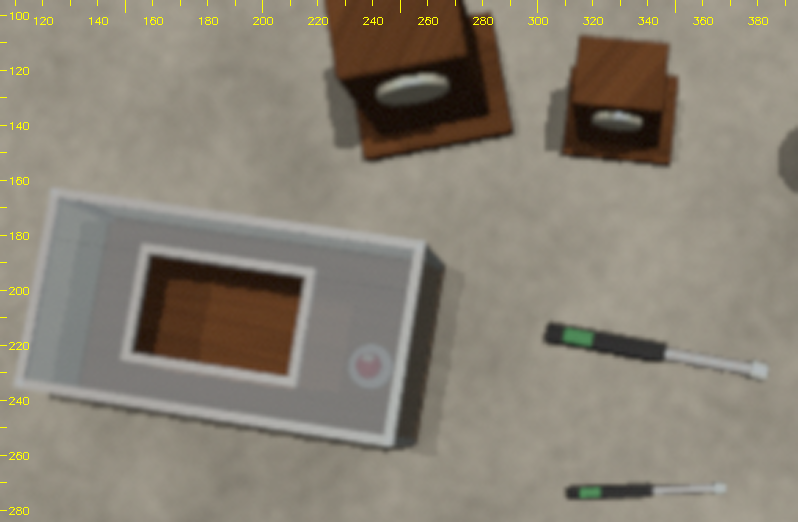

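View pics/sa.png

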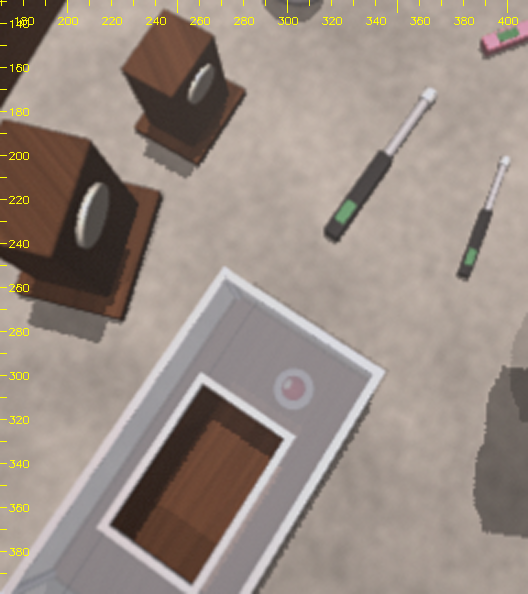

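```bash
cat >> h.py <<'E'
T=lambda X,Y:np.array([104.5+X/2.75,94.5+Y/2.75])
S=lambda X,Y:np.array([169.5+X/2.2,129.5+Y/2.2])
def fit(pts,x0):
    # pts: (cam, local xyz, uv); pose x,y,z,yaw
    def f(p):
        M=R.from_euler('z',p[3]).as_matrix()
        return np.concatenate([proj(n,M@np.array(l)+p[:3])[0]-uv for n,l,uv in pts]+[[p[2]*300]])
    r=least_squares(f,x0); return r.x,r.fun[:-1].reshape(-1,2).round(1)
E
python3 - <<'E'
from h import *
np.set_printoptions(precision=4,suppress=True)
tip,e1=tri(T(767,371),S(432,92)); tail,e2=tri(T(546,333),S(331,235)); print("wand",tip,tail,e1,e2,np.linalg.norm(tip-tail))
h=.17;cp=[("top",(.1,.19,h),T(53,190)),("top",(.1,-.19,h),T(426,242)),("top",(-.1,-.19,h),T(393,444)),("top",(-.1,.19,h),T(16,386)),
("side",(.1,-.19,h),S(225,269)),("side",(-.1,-.19,h),S(384,372))]
for X,Y,a,b in[(150,254,1,1),(305,276,1,-1),(289,377,-1,-1),(133,353,-1,1)]: cp.append(("top",(a*.05,b*.08,h),T(X,Y)))
for X,Y,a,b in[(109,523,1,1),(203,386,1,-1),(283,438,-1,-1),(192,583,-1,1)]: cp.append(("side",(a*.05,b*.08,h),S(X,Y)))
p,r=fit(cp,[.5,.3,0,-.1]); print("case",p);print(r.tolist())
h=.19;a,b=.035,.045
pp=[("top",(a,b,h),T(580,36)),("top",(a,-b,h),T(668,44)),("top",(-a,-b,h),T(662,109)),("top",(-a,b,h),T(573,100)),
("side",(a,-b,h),S(166,10)),("side",(-a,-b,h),S(213,38)),("side",(-a,b,h),S(173,95)),("side",(a,b,h),S(124,69)),("top",(-.04,0,.14),T(617,121)),("side",(-.04,0,.14),S(202,84))]
q,r=fit(pp,[.6,-.1,0,0]); print("ped",q);print(r.tolist())
print("disc tri",tri(T(617,121),S(203,84)), "model",q[:3]+R.from_euler('z',q[3]).apply([-.04,0,.14]))
print("marble",tri(T(369,366),S(293,388)))
for n,u in(("dish",(455,196)),("cyl base",(414,152))): print(n,onz("top",u,.01))
E
```

```text
wand [ 0.4509 -0.2419  0.0102] [ 0.4922 -0.0054  0.0242] 0.2230611166627341 0.5518207340058723 0.2404731199755019
case [ 0.4985  0.3078 -0.003  -0.1457]
[[0.2, -0.9], [-0.2, -0.7], [-0.1, -0.1], [-0.0, -0.2], [-0.2, -0.4], [0.5, -0.0], [-0.1, -0.8], [0.8, -0.5], [0.4, -0.5], [-0.5, -0.5], [0.4, 1.1], [0.4, -1.1], [1.1, 0.4], [0.8, 1.4]]
ped [ 0.7322 -0.0866 -0.0011 -0.1057]
[[-0.3, -1.4], [1.0, -1.1], [0.7, 0.6], [-0.5, 0.6], [-0.5, -1.0], [1.5, -1.1], [-0.2, 1.8], [-1.6, 0.4], [0.1, 0.7], [1.0, 1.1]]
disc tri (array([ 0.6927, -0.0821,  0.1465]), np.float64(0.027869726569662134)) model [ 0.6924 -0.0824  0.1389]
marble (array([0.457 , 0.1824, 0.0338]), np.float64(0.7184514164812583))
dish [ 0.5487 -0.4568  0.01  ]
cyl base [ 0.6824 -0.3378  0.01  ]
```

The probe candidates in the top view are pink (440,270), large black (345,222) and small black (340,273). The large black one is meant, because it isn't pink and is the larger of the rest; the enlarged crop confirms it, with tip (383,229) and tail (303,216). The pedestals are large (257,115) and small (330,130), and the small one is meant. In the crop the case opening's corners are at about (158,187) to (209,232).

I'll move above the probe.

Emit:
move_arm --increments '[30,-26,0,0,1,30,-26,0,0,1,30,-26,0,0,1,30,-26,0,0,1,30,-26,0,0,1,30,-26,0,0,1,30,-26,0,0,1,30,-26,0,0,1]'

```text
time: 0.77
tool_pos: [0.389, -0.2813, 0.2089]
tool_rot: [-0.0, 0.978, 0.208, -0.0]
contact_force: [0.7, -0.8, -0.6]
gripper_width: 0.997
grasp_force: 0.0
```

Emit:
move_arm --increments '[30,-26,0,0,1,30,-26,0,0,1,30,-26,0,0,1,30,-26,0,0,1,30,-24,0,0,1,0,0,0,-0.12,1,0,0,0,-0.12,1,0,0,0,-0.12,1]'

```text
time: 1.43
tool_pos: [0.4738, -0.1042, 0.2088]
tool_rot: [-0.0, 0.924, 0.383, -0.0]
contact_force: [0.5, -0.0, 0.1]
gripper_width: 1.002
grasp_force: 0.0
```

Emit:
move_arm --increments '[0,0,20,-0.12,1,0,0,20,-0.12,1,0,0,20,-0.12,1,0,0,20,-0.12,1,0,0,20,-0.12,1,0,0,0,0,1]'

```text
time: 1.93
tool_pos: [0.4703, -0.1041, 0.1043]
tool_rot: [-0.004, 0.771, 0.637, -0.002]
contact_force: [-1.4, 0.8, -0.8]
gripper_width: 0.999
grasp_force: 0.0
```

```bash
cat >> h.py <<'E'
def st(m):
    s=m.state(); p=s["tool_pos"]; q=s["tool_rot"]; M=R.from_quat(np.r_[q[1:],q[0]]).as_matrix()
    print("t",round(s["time"],2),"p",p.round(4),"yaw",round(np.degrees(np.arctan2(M[1,0],M[0,0])),2),"tilt",M[:,2].round(3),"F",s["contact_force"].round(2),"w",round(s["gripper_width"],3),"g",round(s["grasp_force"],1),"q",s["joint_pos"].round(2)); return p,M
def plan(p,M,target,yaw=None):
    y0=np.arctan2(M[1,0],M[0,0])
    sp=0
    if yaw is not None: sp=-((np.radians(yaw)-y0+np.pi)%(2*np.pi)-np.pi)
    M2=M@R.from_euler('z',sp).as_matrix()
    print(" before spin mm",((np.array(target)-p)@M*1000).round(1),"after spin mm",((np.array(target)-p)@M2*1000).round(1),"spin",round(sp,4))
E
python3 - <<'E'
from h import *; from plant import manip
p,M=st(manip); plan(p,M,[.4748,-.104,.004],80.2)
a,e=tri([274.3,118.9],[211.3,193.1]);b,e2=tri([228.5,123.6],[193.1,245.9]);print("big ped front",a,b,e,e2)
E
```

```text
t 1.93 p [ 0.4703 -0.1041  0.1043] yaw 79.1 tilt [-0.009  0.003 -1.   ] F [-1.39  0.79 -0.82] w 0.999 g 0.0 q [-0.37 -0.2   2.03  0.    1.32 -0.18]
 before spin mm [  0.7   5.3 100.2] after spin mm [  0.6   5.3 100.2] spin -0.0192
big ped front [0.72061464 0.05724027 0.27467689] [0.70901456 0.1748731  0.25760398] 2.6973062933613647 0.6995477340415732
```

Emit:
move_arm --increments '[2,1,20,-0.02,1,0,0,20,0,1,0,0,20,0,1,0,0,20,0,1,0,0,10,0,1,0,0,5,0,1,0,0,0,0,1]'

```text
time: 2.52
tool_pos: [0.4748, -0.1035, 0.014]
tool_rot: [-0.001, 0.766, 0.643, -0.0]
contact_force: [0.1, -0.1, -0.8]
gripper_width: 1.002
grasp_force: 0.0
```

```bash
python3 - <<'E'
from h import *; from plant import manip
p,M=st(manip); plan(p,M,[.4748,-.104,.004],80.2)
f=manip.grab_frame("top");s=manip.grab_frame("side")
a=cv2.resize(f["image"][170:270,285:405],(480,400),interpolation=2);b=cv2.resize(s["image"][130:270,300:405],(300,400),interpolation=2)
cv2.imwrite("pics/grip.png",np.hstack([a,b]))
E
```

```text
t 2.52 p [ 0.4748 -0.1035  0.014 ] yaw 80.07 tilt [-0.001  0.001 -1.   ] F [ 0.08 -0.1  -0.76] w 1.002 g 0.0 q [-0.37 -0.07  2.08  0.    1.13 -0.19]
 before spin mm [-0.5  0.1 10. ] after spin mm [-0.5  0.1 10. ] spin -0.0022
```

View pics/grip.png

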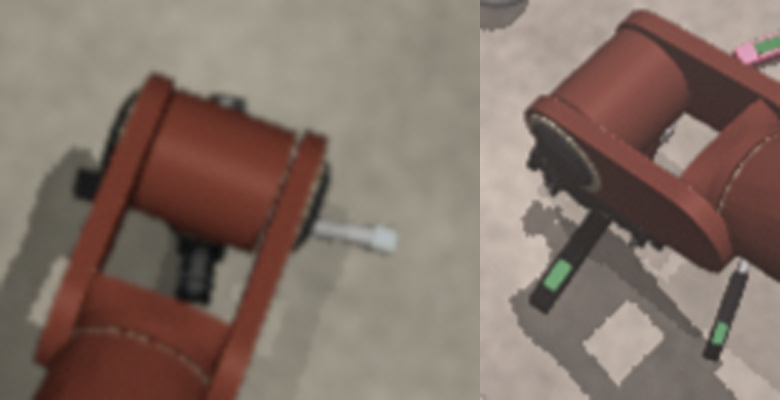

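The picture shows the gripper astride the handle, with the tip sticking out right at (390,238) and the tail lower left at (545,295) in the side part. I'll descend and close.

Emit:
move_arm --increments '[0,0,5,0,1,0,0,4,0,1,0,0,0,0,0,0,0,0,0,0,0,0,0,0,0,0,0,0,0,0,0,0,0,0,0,0,0,0,0,0]'

```text
time: 3.28
tool_pos: [0.4753, -0.1037, 0.0055]
tool_rot: [0.0, 0.765, 0.644, 0.0]
contact_force: [0.2, -0.5, 0.3]
gripper_width: 0.143
grasp_force: 0.0
```

Emit:
move_arm --increments '[0,0,0,0,0,0,0,0,0,0,0,0,0,0,0,0,0,0,0,0,0,0,0,0,0,0,0,-10,0,0,0,0,-20,0,0,0,0,-20,0,0]'

```text
time: 3.95
tool_pos: [0.4744, -0.1033, 0.0557]
tool_rot: [-0.001, 0.765, 0.644, -0.001]
contact_force: [-0.2, 0.2, -0.4]
gripper_width: 0.004
grasp_force: 0.0
```

```bash
python3 - <<'E'
from h import *; from plant import manip
st(manip)
E
```

```text
t 3.95 p [ 0.4744 -0.1033  0.0557] yaw 80.15 tilt [-0.002  0.001 -1.   ] F [-0.23  0.24 -0.37] w 0.004 g 0.0 q [-0.37 -0.13  2.06 -0.    1.21 -0.2 ]
```

Emit:
move_arm --increments '[-30,0,-30,0,1,-30,0,-30,0,1,-30,0,-30,0,1,-30,0,0,0,1,-30,0,0,0,1,-30,0,0,0,1]'

```text
time: 4.45
tool_pos: [0.4448, -0.2812, 0.146]
tool_rot: [0.002, 0.765, 0.644, 0.0]
contact_force: [-0.2, 0.3, -0.0]
gripper_width: 0.847
grasp_force: 0.0
```

```bash
python3 - <<'E'
from h import *; from plant import manip
st(manip)
f=manip.grab_frame("top");s=manip.grab_frame("side")
cv2.imwrite("pics/top1.png",f["image"]);cv2.imwrite("pics/side1.png",s["image"])
a=cv2.resize(f["image"][170:290,290:410],(400,400),interpolation=2);b=cv2.resize(s["image"][140:260,300:420],(400,400),interpolation=2)
cv2.imwrite("pics/miss.png",np.hstack([a,b]))
E
```

```text
t 4.45 p [ 0.4448 -0.2812  0.146 ] yaw 80.15 tilt [ 0.002 -0.002 -1.   ] F [-0.18  0.31 -0.02] w 0.847 g 0.0 q [-0.71 -0.14  1.91  0.    1.37 -0.53]
```

View pics/miss.png

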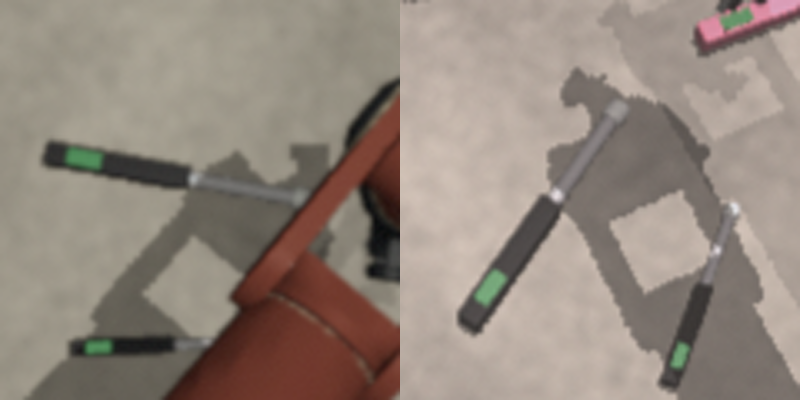

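The probe lies where it was: tail (45,153) and tip about (305,200) in the left crop. The fingers shut without touching it. I'll check the tool frame against the images with TCP markers.

```bash
python3 - <<'E'
from h import *; from plant import manip
p,M=st(manip)
out=[]
for n in("top","side"):
    im=cv2.imread(f"pics/{n}1.png"); c=proj(n,p)[0]; u,v=np.clip(c.astype(int),[60,75],[580,325]); 
    cr=cv2.resize(im[v-75:v+75,u-50:u+50],(400,600),interpolation=2)
    for P,col in[(p,(0,0,255)),(p-M[:,2]*.019+M[:,1]*.0425,(0,255,0)),(p-M[:,2]*.019-M[:,1]*.0425,(255,255,0)),(p-M[:,2]*.073,(255,0,255))]:
        a=(proj(n,P)[0]-[u-50,v-75]+.5)*4; cv2.circle(cr,tuple(int(x) for x in a),4,col,1)
    out.append(cr); print(n,c)
cv2.imwrite("pics/tcp.png",np.hstack(out))
E
```

```text
t 4.55 p [ 0.4441 -0.283   0.1452] yaw 79.89 tilt [ 0.001 -0.002 -1.   ] F [-0.41  0.11  0.41] w 0.994 g 0.0 q [-0.71 -0.14  1.91 -0.    1.37 -0.53]
top [403.92154641 228.81768229]
side [380.49674918 139.43739523]
```

View pics/tcp.png

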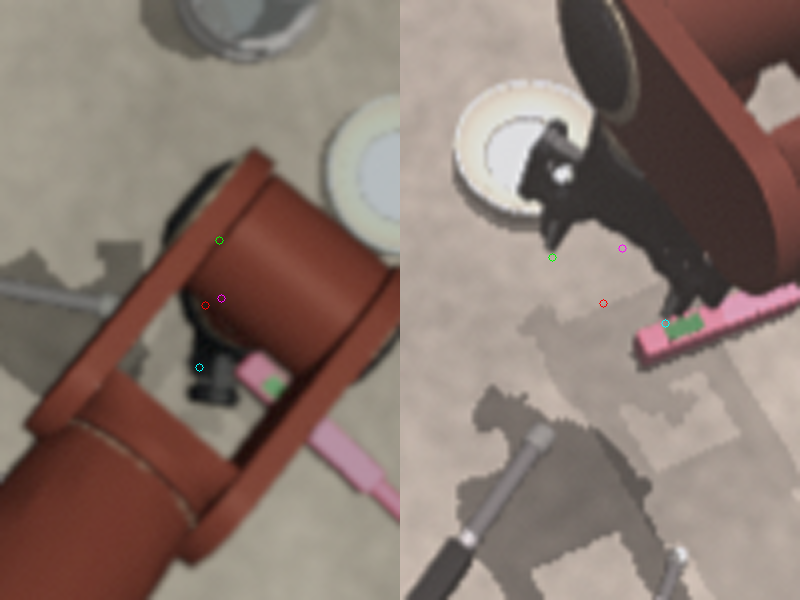

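Emit:
move_arm --increments '[30,0,0,0,0,30,0,0,0,0,30,0,0,0,0,30,0,30,0,0,30,0,30,0,0,30,0,30,0,0,0,0,10,0,0,0,0,0,0,0]'

```text
time: 5.22
tool_pos: [0.4724, -0.1009, 0.0421]
tool_rot: [-0.003, 0.764, 0.645, -0.002]
contact_force: [0.3, 0.1, 0.4]
gripper_width: -0.001
grasp_force: 0.0
```

Emit:
move_arm --increments '[0,0,8,0,0,0,0,8,0,0,0,0,3,0,0,0,0,0,0,0]'

```text
time: 5.55
tool_pos: [0.4751, -0.1045, 0.0264]
tool_rot: [-0.0, 0.766, 0.643, -0.0]
contact_force: [-0.2, 1.1, -0.1]
gripper_width: -0.003
grasp_force: 0.0
```

Emit:
move_arm --increments '[0,0,3,0,0,0,0,2,0,0,0,0,0,0,0]'

```text
time: 5.8
tool_pos: [0.4752, -0.1039, 0.0214]
tool_rot: [0.0, 0.765, 0.644, 0.0]
contact_force: [-0.0, -0.4, 0.2]
gripper_width: -0.001
grasp_force: 0.0
```

Emit:
move_arm --increments '[0,0,3,0,0,0,0,2,0,0,0,0,0,0,0]'

```text
time: 6.05
tool_pos: [0.4748, -0.1035, 0.0159]
tool_rot: [-0.0, 0.765, 0.644, -0.0]
contact_force: [0.3, 0.0, 0.6]
gripper_width: 0.004
grasp_force: 0.0
```

```bash
python3 - <<'E'
from h import *; from plant import manip
p,M=st(manip); 
out=[]
for n in("top","side"):
    im=manip.grab_frame(n)["image"]; c=proj(n,p)[0]; u,v=np.clip(c.astype(int),[60,75],[580,325]); 
    cr=cv2.resize(im[v-75:v+75,u-50:u+50],(400,600),interpolation=2)
    for P,col in[(p,(0,0,255)),(p-M[:,2]*.073,(255,0,255))]:
        a=(proj(n,P)[0]-[u-50,v-75]+.5)*4; cv2.circle(cr,tuple(int(x) for x in a),4,col,1)
    out.append(cr); print(n,c)
cv2.imwrite("pics/tcp2.png",np.hstack(out))
E
```

```text
t 6.05 p [ 0.4748 -0.1035  0.0159] yaw 80.14 tilt [-0.001  0.    -1.   ] F [0.28 0.03 0.6 ] w 0.004 g 0.0 q [-0.37 -0.07  2.08  0.    1.13 -0.2 ]
top [336.44715432 221.07412505]
side [340.12961647 208.7494851 ]
```

View pics/tcp2.png

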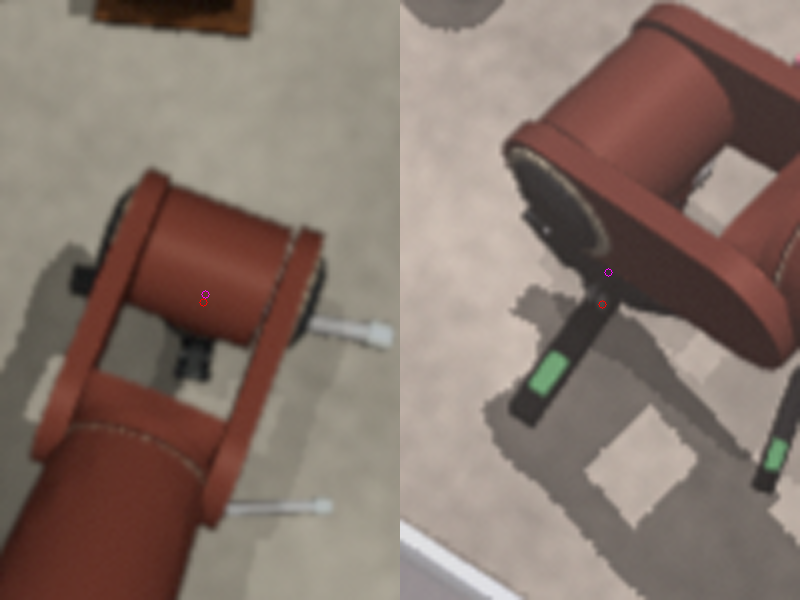

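The markers put the TCP (602,304 in the right half) on the handle, but there is no contact at a reported z of 16 mm. The fingertips must therefore be higher than the reported TCP. I'll feel downward for contact.

Emit:
move_arm --increments '[0,0,3,0,0,0,0,2,0,0,0,0,0,0,0]'

```text
time: 6.4
tool_pos: [0.4748, -0.1034, 0.0108]
tool_rot: [-0.0, 0.765, 0.644, -0.0]
contact_force: [0.2, 0.8, 0.2]
gripper_width: -0.002
grasp_force: 0.0
```

Emit:
move_arm --increments '[0,0,3,0,0,0,0,2,0,0,0,0,0,0,0]'

```text
time: 6.65
tool_pos: [0.4747, -0.1035, 0.0058]
tool_rot: [-0.0, 0.765, 0.644, -0.0]
contact_force: [0.3, 0.1, -0.2]
gripper_width: 0.0
grasp_force: 0.0
```

Emit:
move_arm --increments '[0,0,2,0,0,0,0,1,0,0,0,0,0,0,0]'

```text
time: 6.9
tool_pos: [0.475, -0.1035, 0.0031]
tool_rot: [-0.0, 0.765, 0.644, -0.0]
contact_force: [-0.5, 0.0, 0.5]
gripper_width: -0.001
grasp_force: 0.0
```

Emit:
move_arm --increments '[0,0,2,0,0,0,0,2,0,0,0,0,0,0,0]'

```text
time: 7.15
tool_pos: [0.4757, -0.1038, 0.0021]
tool_rot: [-0.001, 0.765, 0.644, -0.0]
contact_force: [-8.2, 1.8, 18.7]
gripper_width: -0.001
grasp_force: 9.4
```

Emit:
move_arm --increments '[0,0,2,0,0,0,0,2,0,0,0,0,0,0,0]'

```text
time: 7.4
tool_pos: [0.4764, -0.104, 0.0021]
tool_rot: [-0.001, 0.765, 0.644, -0.001]
contact_force: [-20.7, 8.2, 45.8]
gripper_width: 0.001
grasp_force: 22.3
```

Emit:
move_arm --increments '[0,0,2,0,0,0,0,1,0,0,0,0,0,0,0]'

```text
time: 7.65
tool_pos: [0.4771, -0.1042, 0.0021]
tool_rot: [-0.002, 0.765, 0.644, -0.001]
contact_force: [-29.2, 10.5, 64.3]
gripper_width: 0.003
grasp_force: 31.6
```

Emit:
move_arm --increments '[0,0,-10,0,0,0,0,-15,0,1,0,0,0,0,1,0,0,0,0,1,0,0,0,0,1,0,0,0,0,1,0,0,0,0,1,0,0,0,0,1]'

```text
time: 8.32
tool_pos: [0.4745, -0.1034, 0.0164]
tool_rot: [-0.001, 0.765, 0.644, -0.0]
contact_force: [0.6, -0.2, 0.1]
gripper_width: 0.973
grasp_force: 0.0
```

Emit:
move_arm --increments '[0,0,10,0,1,0,0,5,0,1,0,0,5,0,1,0,0,0,0,1]'

```text
time: 8.65
tool_pos: [0.4737, -0.1031, -0.0046]
tool_rot: [-0.002, 0.765, 0.644, -0.001]
contact_force: [0.0, -0.1, -0.1]
gripper_width: 0.996
grasp_force: 0.0
```

Emit:
move_arm --increments '[0,0,2,0,1,0,0,2,0,1,0,0,0,0,1]'

```text
time: 8.9
tool_pos: [0.4751, -0.1036, -0.0069]
tool_rot: [-0.0, 0.765, 0.644, -0.0]
contact_force: [-0.6, 0.5, -0.6]
gripper_width: 1.001
grasp_force: 0.0
```

Emit:
move_arm --increments '[0,0,0,0,0.35,0,0,0,0,0.35,0,0,0,0,0.35,0,0,0,0,0.35,0,0,0,0,0.35]'

```text
time: 9.32
tool_pos: [0.4753, -0.1037, -0.0064]
tool_rot: [0.0, 0.765, 0.644, 0.0]
contact_force: [-0.3, 1.0, 0.2]
gripper_width: 0.352
grasp_force: 0.0
```

Emit:
move_arm --increments '[0,0,0,0,0.1,0,0,0,0,0.1,0,0,0,0,0.1,0,0,0,0,0.1]'

```text
time: 9.65
tool_pos: [0.4756, -0.1038, -0.0061]
tool_rot: [0.0, 0.765, 0.644, 0.0]
contact_force: [-0.4, -0.3, 4.1]
gripper_width: 0.233
grasp_force: 59.5
```

Emit:
move_arm --increments '[0,0,0,0,0.5,0,0,0,0,0.5,0,0,0,0,0.5,0,0,4,0,0.5,0,0,4,0,0.5,0,0,0,0,0.5,0,0,0,0,0.5]'

```text
time: 10.23
tool_pos: [0.4746, -0.1034, -0.0153]
tool_rot: [-0.001, 0.765, 0.644, -0.0]
contact_force: [0.4, -0.1, -0.8]
gripper_width: 0.496
grasp_force: 0.0
```

Emit:
move_arm --increments '[0,0,0,0,0.1,0,0,0,0,0.1,0,0,0,0,0,0,0,0,0,0,0,0,0,0,0]'

```text
time: 10.65
tool_pos: [0.4755, -0.1038, -0.0143]
tool_rot: [0.0, 0.765, 0.644, 0.0]
contact_force: [-0.1, -1.1, 1.1]
gripper_width: 0.24
grasp_force: 61.3
```

Emit:
move_arm --increments '[0,0,-20,0,0,0,0,-40,0,0,0,0,-40,0,0,0,0,-40,0,0,0,0,-40,0,0,0,0,-40,0,0,0,0,-40,0,0,0,0,-40,0,0]'

```text
time: 11.32
tool_pos: [0.4743, -0.1033, 0.2865]
tool_rot: [-0.001, 0.765, 0.644, -0.0]
contact_force: [0.9, 0.4, -1.7]
gripper_width: 0.237
grasp_force: 60.9
```

```bash
python3 - <<'E'
from h import *; from plant import manip
p,M=st(manip); plan(p,M,[.635,.108,.30],5.6)
E
```

```text
t 11.32 p [ 0.4743 -0.1033  0.2865] yaw 80.15 tilt [-0.001  0.    -1.   ] F [ 0.94  0.43 -1.69] w 0.237 g 60.9 q [-0.37 -0.32  1.83 -0.    1.64 -0.2 ]
 before spin mm [235.7 122.1 -13.6] after spin mm [ 180.5 -194.6  -13.6] spin 1.3011
```

Emit:
move_arm --increments '[29.5,15.2,-2,0,0,29.5,15.2,-2,0,0,29.5,15.2,-2,0,0,29.5,15.2,-2,0,0,29.5,15.2,-2,0,0,29.5,15.2,-2,0,0,29.5,15.2,-2,0,0,29.5,15.2,0,0,0]'

```text
time: 11.98
tool_pos: [0.6358, 0.1096, 0.2986]
tool_rot: [-0.0, 0.765, 0.644, -0.001]
contact_force: [0.2, -0.3, -1.6]
gripper_width: 0.241
grasp_force: 60.9
```

Emit:
move_arm --increments '[0,0,0,0.12,0,0,0,0,0.12,0,0,0,0,0.12,0,0,0,0,0.12,0,0,0,0,0.12,0,0,0,0,0.12,0,0,0,0,0.12,0,0,0,0,0.12,0]'

```text
time: 12.65
tool_pos: [0.6348, 0.108, 0.298]
tool_rot: [-0.0, 0.977, 0.215, -0.001]
contact_force: [-0.5, -0.6, -1.7]
gripper_width: 0.237
grasp_force: 60.9
```

Emit:
move_arm --increments '[0,0,0,0.12,0,0,0,0,0.12,0,0,0,0,0.1,0,0,0,0,0,0]'

```text
time: 12.98
tool_pos: [0.6349, 0.108, 0.2981]
tool_rot: [0.0, 0.999, 0.049, -0.001]
contact_force: [-0.2, -0.3, -1.9]
gripper_width: 0.243
grasp_force: 60.9
```

```bash
cat >> h.py <<'E'
def pair(m,P,o,hu=62,hv=94,s=3.2,marks=()):
    out=[]
    for n in("top","side"):
        im=m.grab_frame(n)["image"]; cv2.imwrite(o.replace(".png",n+".png"),im); u,v=np.clip(proj(n,P)[0].astype(int),[hu,hv],[640-hu,400-hv])
        cr=cv2.resize(im[v-hv:v+hv,u-hu:u+hu],None,fx=s,fy=s,interpolation=2)
        for Q in marks:
            a=(proj(n,Q)[0]-[u-hu,v-hv]+.5)*s; cv2.circle(cr,tuple(int(x) for x in a),4,(0,0,255),1)
        out.append(cr); print(n,"origin",u-hu,v-hv,"scale",s,"halfwidth px",cr.shape)
    cv2.imwrite(o,np.hstack(out))
E
python3 - <<'E'
from h import *; from plant import manip
p,M=st(manip); o=p+[0,0,.0265]; u=-M[:,0]
pair(manip,o,"pics/press0.png",marks=[o+.14*u,o-.1*u,o])
E
```

```text
t 12.98 p [0.6349 0.108  0.2981] yaw 5.57 tilt [-0.002 -0.    -1.   ] F [-0.16 -0.33 -1.88] w 0.243 g 60.9 q [ 0.05  0.06  1.46 -0.    1.62  1.53]
top origin 187 51 scale 3.2 halfwidth px (602, 397, 3)
side origin 170 129 scale 3.2 halfwidth px (602, 397, 3)
```

View pics/press0.png

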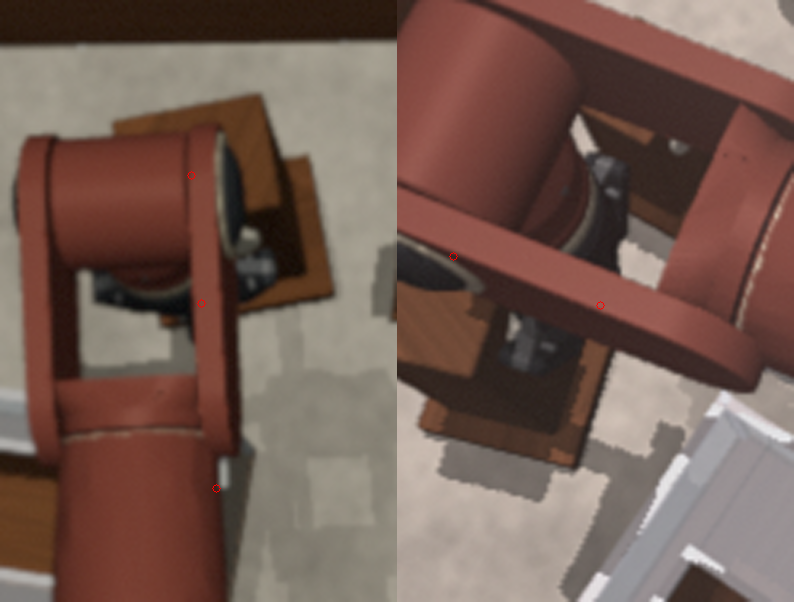

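Emit:
move_arm --increments '[0,0,10,0,0,0,0,10,0,0,0,0,10,0,0,0,0,5,0,0,0,0,0,0,0]'

```text
time: 13.5
tool_pos: [0.6341, 0.108, 0.261]
tool_rot: [0.0, 0.999, 0.05, -0.002]
contact_force: [-0.6, 0.1, -2.7]
gripper_width: 0.237
grasp_force: 60.9
```

Emit:
move_arm --increments '[0,0,3,0,0,0,0,2,0,0,0,0,0,0,0]'

```text
time: 13.75
tool_pos: [0.6354, 0.1081, 0.2593]
tool_rot: [0.0, 0.999, 0.049, 0.0]
contact_force: [0.3, -0.1, -2.2]
gripper_width: 0.239
grasp_force: 60.9
```

Emit:
move_arm --increments '[0,0,3,0,0,0,0,2,0,0,0,0,0,0,0]'

```text
time: 14.0
tool_pos: [0.6352, 0.1081, 0.254]
tool_rot: [-0.0, 0.999, 0.049, -0.0]
contact_force: [0.1, -0.5, -1.7]
gripper_width: 0.24
grasp_force: 60.9
```

Emit:
move_arm --increments '[0,0,3,0,0,0,0,2,0,0,0,0,0,0,0]'

```text
time: 14.25
tool_pos: [0.6354, 0.1081, 0.2494]
tool_rot: [-0.0, 0.999, 0.049, 0.0]
contact_force: [-0.3, 0.2, 0.7]
gripper_width: 0.243
grasp_force: 61.2
```

Emit:
move_arm --increments '[0,0,2,0,0,0,0,1,0,0,0,0,0,0,0]'

```text
time: 14.5
tool_pos: [0.6356, 0.1081, 0.2483]
tool_rot: [0.0, 0.999, 0.049, 0.001]
contact_force: [-4.4, -0.9, 4.9]
gripper_width: 0.241
grasp_force: 61.9
```

Emit:
move_arm --increments '[0,0,2,0,0,0,0,1,0,0,0,0,0,0,0]'

```text
time: 14.75
tool_pos: [0.6359, 0.1078, 0.2456]
tool_rot: [0.0, 0.999, 0.049, 0.001]
contact_force: [-4.7, -1.0, 5.0]
gripper_width: 0.24
grasp_force: 62.0
```

Emit:
move_arm --increments '[0,0,2,0,0,0,0,1,0,0,0,0,0,0,0]'

```text
time: 15.0
tool_pos: [0.636, 0.108, 0.2426]
tool_rot: [0.0, 0.999, 0.049, 0.001]
contact_force: [-4.1, 0.1, 5.1]
gripper_width: 0.242
grasp_force: 62.1
```

Emit:
move_arm --increments '[0,0,2,0,0,0,0,2,0,0,0,0,2,0,0,0,0,2,0,0,0,0,2,0,0,0,0,1,0,0,0,0,0,0,0]'

```text
time: 15.58
tool_pos: [0.636, 0.1081, 0.2316]
tool_rot: [0.0, 0.999, 0.049, 0.001]
contact_force: [-4.1, -1.4, 5.4]
gripper_width: 0.24
grasp_force: 62.6
```

Emit:
move_arm --increments '[0,0,-10,0,0,0,0,-30,0,0,0,0,-30,0,0,-30,0,0,0,0,-30,0,0,0,0,-30,0,0,0,0,0,0,0,0,0]'

```text
time: 16.17
tool_pos: [0.5417, 0.0992, 0.2988]
tool_rot: [-0.0, 0.999, 0.05, -0.002]
contact_force: [0.7, 0.2, -2.3]
gripper_width: 0.234
grasp_force: 61.5
```

```bash
python3 - <<'E'
from h import *; from plant import manip
p,M=st(manip); plan(p,M,[.496,-.062,.163],-186)
E
```

```text
t 16.17 p [0.5417 0.0992 0.2988] yaw 5.69 tilt [-0.003 -0.    -1.   ] F [ 0.71  0.15 -2.32] w 0.234 g 61.5 q [ 0.05 -0.16  1.67  0.    1.63  1.52]
 before spin mm [-61.  155.9 135.9] after spin mm [  28.1 -165.   135.9] spin -2.9376
```

Emit:
move_arm --increments '[-12,31,0,0,0,-12,31,0,0,0,-12,31,0,0,0,-12,31,0,0,0,-13,31,0,0,0,0,0,0,-0.12,0,0,0,0,-0.12,0,0,0,0,-0.12,0]'

```text
time: 16.83
tool_pos: [0.5005, -0.062, 0.2994]
tool_rot: [-0.0, 0.973, 0.229, 0.0]
contact_force: [0.5, -0.3, -1.4]
gripper_width: 0.241
grasp_force: 61.5
```

Emit:
move_arm --increments '[0,0,0,-0.12,0,0,0,0,-0.12,0,0,0,0,-0.12,0,0,0,0,-0.12,0,0,0,0,-0.12,0,0,0,0,-0.12,0,0,0,0,-0.12,0,0,0,0,-0.12,0]'

```text
time: 17.5
tool_pos: [0.5007, -0.0612, 0.2993]
tool_rot: [-0.0, 0.757, 0.654, -0.0]
contact_force: [-0.9, 0.1, -1.5]
gripper_width: 0.239
grasp_force: 61.5
```

Emit:
move_arm --increments '[0,0,0,-0.12,0,0,0,0,-0.12,0,0,0,0,-0.12,0,0,0,0,-0.12,0,0,0,0,-0.12,0,0,0,0,-0.12,0,0,0,0,-0.12,0,0,0,0,-0.12,0]'

```text
time: 18.17
tool_pos: [0.5007, -0.0612, 0.2994]
tool_rot: [-0.0, 0.369, 0.929, 0.0]
contact_force: [0.6, -0.0, -2.8]
gripper_width: 0.238
grasp_force: 61.5
```

Emit:
move_arm --increments '[0,0,0,-0.12,0,0,0,0,-0.12,0,0,0,0,-0.12,0,0,0,0,-0.12,0,0,0,0,-0.12,0,0,0,0,0,0]'

```text
time: 18.67
tool_pos: [0.5007, -0.0611, 0.2994]
tool_rot: [-0.0, 0.08, 0.997, 0.0]
contact_force: [-0.2, -0.6, -1.9]
gripper_width: 0.242
grasp_force: 61.5
```

```bash
python3 - <<'E'
from h import *; from plant import manip
p,M=st(manip); plan(p,M,[.4972,-.0616,.163],173.94)
E
```

```text
t 18.67 p [ 0.5007 -0.0611  0.2994] yaw 170.78 tilt [-0.  0. -1.] F [-0.24 -0.63 -1.94] w 0.242 g 61.5 q [-0.27 -0.28  1.77  0.    1.65 -1.68]
 before spin mm [  3.4  -1.  136.4] after spin mm [  3.4  -0.9 136.4] spin -0.0551
```

Emit:
move_arm --increments '[3,-1,30,-0.055,0,0,0,30,0,0,0,0,30,0,0,0,0,30,0,0,0,0,16,0,0,0,0,0,0,0,0,0,0,0,0]'

```text
time: 19.25
tool_pos: [0.4968, -0.0614, 0.1627]
tool_rot: [-0.001, 0.055, 0.998, 0.0]
contact_force: [-0.2, -0.5, -1.7]
gripper_width: 0.242
grasp_force: 61.4
```

```bash
python3 - <<'E'
from h import *; from plant import manip
p,M=st(manip); o=p+[0,0,.0265]; u=-M[:,0]*np.cos(.23)-np.array([0,0,np.sin(.23)])
pair(manip,o+.1*u,"pics/disc.png",hu=50,hv=75,s=4,marks=[o+.14*u,[.6925,-.0823,.14]])
E
```

```text
t 19.25 p [ 0.4968 -0.0614  0.1627] yaw 173.71 tilt [-0.002  0.001 -1.   ] F [-0.21 -0.54 -1.71] w 0.242 g 61.4 q [-0.27 -0.22  1.95  0.    1.42 -1.73]
top origin 275 97 scale 4 halfwidth px (600, 400, 3)
side origin 244 108 scale 4 halfwidth px (600, 400, 3)
```

View pics/disc.png

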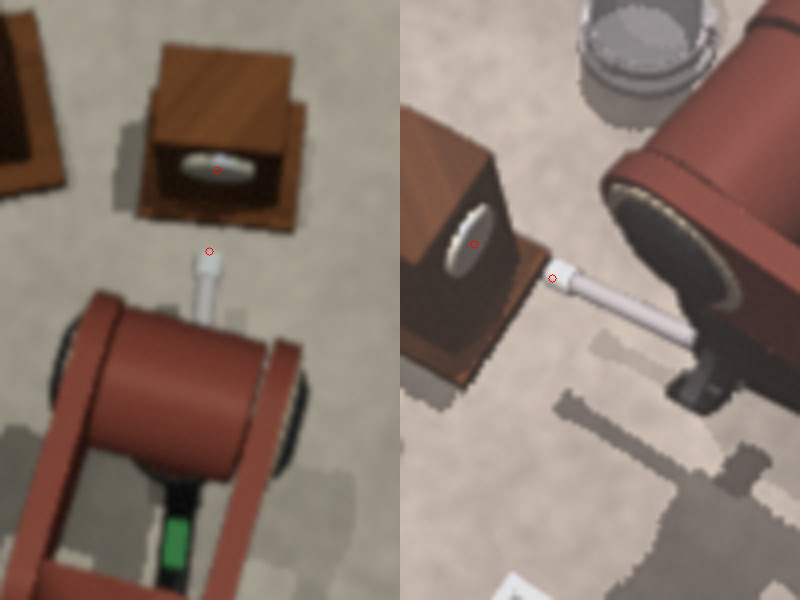

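```bash
python3 - <<'E'
from h import *; from plant import manip
p,M=st(manip)
t,e=tri([326.5,160],[280.75,175]); print("tip",t,e)
uh=-M[:2,0]/np.linalg.norm(M[:2,0]); d=t-p; print("fwd",d[:2]@uh,"lat",d[:2]@[-uh[1],uh[0]],"dz from rep+.0265",d[2]-.0265, "tilt",np.degrees(np.arcsin(-(d[2]-.0265)/.14)))
# label ray meets the wand plane
def dist(l,h):
  for th in np.radians([8,11,13,15,18]):
    P=t-np.r_[uh*np.cos(th),-np.sin(th)]*(.14+l)+np.r_[uh*np.sin(th),np.cos(th)]*h; yield round(float(np.degrees(th))),proj("top",P)[0].round(1)
print(list(dist(.065,.012)),"seen",[275+176/4-.5,97+543/4-.5])
D=np.array([.6925,-.0823,.14]); g=D-t
for th in np.radians([10,13,16]):
  X=np.r_[uh*np.cos(th),-np.sin(th)]; Z=np.r_[uh*np.sin(th),np.cos(th)]; Y=np.cross(Z,X); print(round(float(np.degrees(th))),"disc in tip",g@X,g@Y,g@Z)
# tube axis in the side view: slope for given tilts
for th in np.radians([5,8,11,13,15,18]):
  P=t-np.r_[uh*np.cos(th),-np.sin(th)]*.1; print(round(float(np.degrees(th))),proj("side",P)[0].round(1),end=" ")
print()
E
```

```text
t 19.35 p [ 0.4986 -0.0619  0.1655] yaw 173.76 tilt [ 0.003 -0.001 -1.   ] F [-0.03 -0.21 -1.66] w 0.24 g 61.4 q [-0.27 -0.22  1.94  0.    1.41 -1.73]
tip [ 0.63010294 -0.07515463  0.17345949] 1.0389194999255267
fwd 0.13216517297477667 lat 0.0011686121440882787 dz from rep+.0265 -0.018563319208495663 tilt 7.619581223733223
[(8, array([317.8, 233. ])), (11, array([317.8, 231.9])), (13, array([317.9, 231. ])), (15, array([317.9, 230. ])), (18, array([318. , 228.3]))] seen [318.5, 232.25]
10 disc in tip 0.06766010074086629 -0.0003165963613892821 -0.022045358171790434
13 disc in tip 0.06872113982493774 -0.0003165963613892822 -0.018474089702825876
16 disc in tip 0.06959381904149692 -0.00031659636138928193 -0.014852185038104102
5 [316.4 193.3] 8 [316.1 192.5] 11 [315.8 191.6] 13 [315.6 191. ] 15 [315.3 190.3] 18 [314.7 189.3]
```

```bash
cat > tilt.py <<'E'
from h import *
def tilt(n,img,P0,uh,box,vmin=125,smax=60):
    u0,v0,u1,v1=box; hsv=cv2.cvtColor(img,cv2.COLOR_BGR2HSV); m=((hsv[...,2]>vmin)&(hsv[...,1]<smax)).astype(np.uint8)
    b=np.zeros_like(m); b[v0:v1,u0:u1]=m[v0:v1,u0:u1]
    _,l,s,_=cv2.connectedComponentsWithStats(b); k=1+np.argmax(s[1:,4]); vs,us=np.nonzero(l==k)
    vx,vy,x,y=cv2.fitLine(np.c_[us,vs].astype(np.float32),cv2.DIST_L2,0,.01,.01).ravel()
    tt=(us-x)*vx+(vs-y)*vy; nrm=np.array([-uh[1],uh[0],0]); out=[]
    for a in(tt.min(),tt.max()):
        e,d=ray(n,[x+a*vx,y+a*vy]); out.append(e+d*(((P0-e)@nrm)/(d@nrm)))
    A,B=out; h=(B-A)[:2]@uh; print(n,"px",s[k],"ends",A.round(4),B.round(4),"pitch down deg",np.degrees(np.arctan2(-(B-A)[2],h)).round(2),"len",np.linalg.norm(B-A).round(4)); return A,B
E
python3 - <<'E'
from tilt import *
im=cv2.imread("pics/discside.png")
P0=np.array([.498,-.0617,.17]); uh=-np.array([np.cos(np.radians(173.8)),np.sin(np.radians(173.8))])
for vm,sm in((110,25),(140,40),(150,25)): 
  try: tilt("side",im,P0,uh,(278,160,318,196),vm,sm)
  except Exception as e: print(e)
h=cv2.cvtColor(im,cv2.COLOR_BGR2HSV); print(h[182:200,300,1:].tolist())
E
```

```text
side px [280 172  38  23 248] ends [ 0.6353 -0.0766  0.1692] [ 0.5301 -0.0652  0.1887] pitch down deg -169.59 len 0.1076
side px [ 278  160   40   36 1030] ends [ 0.6379 -0.0769  0.2458] [ 0.5477 -0.0671  0.1136] pitch down deg 124.48 len 0.1603
side px [280 172  38  22 209] ends [ 0.6349 -0.0766  0.1711] [ 0.5306 -0.0652  0.1928] pitch down deg -168.33 len 0.1071
[[14, 199], [13, 214], [12, 209], [12, 192], [14, 160], [23, 146], [31, 190], [34, 208], [33, 209], [33, 209], [33, 209], [33, 209], [33, 203], [33, 185], [31, 179], [33, 180], [33, 180], [32, 198]]
```

The disc picture shows the probe tip at (208,254) in the top half and (549,270) in the side half, pointing at the disc but about 18 mm high. Its pitch is about 11°. I'll lower it, move forward 5 mm and hold.

Emit:
move_arm --increments '[-3,0,9,0,0,-2,0,9,0,0,0,0,0,0,0,0,0,0,0,0,0,0,0,0,0,0,0,0,0,0,0,0,0,0,0,0,0,0,0,0]'

```text
time: 20.02
tool_pos: [0.5024, -0.0621, 0.1457]
tool_rot: [0.0, 0.054, 0.999, -0.0]
contact_force: [-0.0, 0.3, -2.2]
gripper_width: 0.237
grasp_force: 61.5
```

```bash
python3 - <<'E'
from tilt import *; from plant import manip
p,M=st(manip); im=manip.grab_frame("side")["image"]; it=manip.grab_frame("top")["image"]; cv2.imwrite("pics/d2s.png",im);cv2.imwrite("pics/d2t.png",it)
uh=-M[:2,0]/np.linalg.norm(M[:2,0]); D=np.array([.6925,-.0823,.14])
o=proj("side",p+np.r_[uh*.1364,0])[0].astype(int); print(o)
for vm,sm in((110,25),(150,25)):
  A,B=tilt("side",im,p,uh,(o[0]-10,o[1]-25,318,o[1]+20),vm,sm)
  t=A if A[0]>B[0] else B; X=abs(A-B)/1; X=(t-(B if t is A else A)); X/=np.linalg.norm(X); Y=np.cross([0,0,1],X);Y/=np.linalg.norm(Y);Z=np.cross(X,Y); g=D-t; print("disc in tip",g@X,g@Y,g@Z)
E
```

```text
t 20.02 p [ 0.5024 -0.0621  0.1457] yaw 173.82 tilt [ 0.001 -0.    -1.   ] F [-0.04  0.3  -2.18] w 0.237 g 61.5 q [-0.27 -0.19  1.95  0.    1.38 -1.73]
[280 177]
side px [279 175  37  22 238] ends [ 0.6403 -0.077   0.1498] [ 0.5342 -0.0656  0.1693] pitch down deg -169.63 len 0.1085
disc in tip 0.053405462323534394 0.0003978277044462558 -0.0001866691124471855
side px [279 175  37  20 196] ends [ 0.6386 -0.0769  0.1519] [ 0.5345 -0.0656  0.1746] pitch down deg -167.76 len 0.1072
disc in tip 0.055415248108118854 0.0003978277044463457 -0.0001555882429950805
```

Emit:
move_arm --increments '[0,0,0,0,0,0,0,0,0,0,0,0,0,0,0,0,0,0,0,0,0,0,0,0,0,0,0,0,0,0,0,0,0,0,0,0,0,0,0,0]'

```text
time: 20.78
tool_pos: [0.5022, -0.0621, 0.1454]
tool_rot: [-0.0, 0.054, 0.999, 0.0]
contact_force: [-0.0, -0.5, -2.6]
gripper_width: 0.242
grasp_force: 61.5
```

Emit:
move_arm --increments '[0,0,0,0,0,0,0,0,0,0,0,0,0,0,0,0,0,0,0,0,0,0,0,0,0,0,0,0,0,0,0,0,0,0,0,0,0,0,0,0]'

```text
time: 21.45
tool_pos: [0.5023, -0.0621, 0.1454]
tool_rot: [0.0, 0.054, 0.999, 0.0]
contact_force: [-0.2, -0.6, -2.2]
gripper_width: 0.247
grasp_force: 61.5
```

Emit:
move_arm --increments '[0,0,0,0,0,0,0,0,0,0,0,0,0,0,0,20,0,-20,0,0,20,0,-30,0,0,10,0,-35,0,0,0,0,-35,0,0,0,0,-35,0,0]'

```text
time: 22.12
tool_pos: [0.4517, -0.0565, 0.3019]
tool_rot: [0.0, 0.054, 0.999, -0.0]
contact_force: [1.1, 0.7, -2.5]
gripper_width: 0.24
grasp_force: 61.4
```

```bash
python3 - <<'E'
from h import *; from plant import manip
p,M=st(manip); plan(p,M,[.755,.255,.30],261.7)
E
```

```text
t 22.12 p [ 0.4517 -0.0565  0.3019] yaw 173.82 tilt [ 0. -0. -1.] F [ 1.07  0.66 -2.46] w 0.24 g 61.4 q [-0.29 -0.4   1.86  0.    1.68 -1.75]
 before spin mm [-268.   342.4    2. ] after spin mm [-352.1 -255.1    2. ] spin -1.5339
```

Emit:
move_arm --increments '[0,0,0,-0.12,0,0,0,0,-0.12,0,0,0,0,-0.12,0,0,0,0,-0.12,0,0,0,0,-0.12,0,0,0,0,-0.12,0,0,0,0,-0.12,0,0,0,0,-0.12,0]'

```text
time: 22.78
tool_pos: [0.4525, -0.0567, 0.3004]
tool_rot: [-0.0, -0.416, 0.909, 0.0]
contact_force: [0.3, 0.5, -1.9]
gripper_width: 0.242
grasp_force: 61.5
```

Emit:
move_arm --increments '[0,0,0,-0.12,0,0,0,0,-0.12,0,0,0,0,-0.12,0,0,0,0,-0.12,0,0,0,0,-0.095,0,-32,-23,0,0,0,-32,-23,0,0,0,-32,-23,0,0,0]'

```text
time: 23.45
tool_pos: [0.5481, 0.0641, 0.2978]
tool_rot: [-0.009, -0.635, 0.772, -0.008]
contact_force: [0.5, -0.4, -1.9]
gripper_width: 0.238
grasp_force: 61.5
```

Emit:
move_arm --increments '[-32,-23,0,0,0,-32,-23,0,0,0,-32,-23,0,0,0,-32,-23,0,0,0,-32,-23,0,0,0,-32,-23,0,0,0,-32,-23,0,0,0,-32,-25,0,0,0]'

```text
time: 24.12
tool_pos: [0.7801, 0.2793, 0.2908]
tool_rot: [-0.01, -0.635, 0.772, -0.007]
contact_force: [0.3, -0.2, -1.6]
gripper_width: 0.24
grasp_force: 61.5
```

Emit:
move_arm --increments '[0,0,15,0,0,0,0,15,0,0,0,0,15,0,0,0,0,10,0,0,0,0,0,0,0]'

```text
time: 24.53
tool_pos: [0.7767, 0.2749, 0.2325]
tool_rot: [-0.012, -0.635, 0.773, -0.006]
contact_force: [-0.4, 0.4, -2.8]
gripper_width: 0.241
grasp_force: 61.4
```

```bash
python3 - <<'E'
from h import *; from plant import manip
p,M=st(manip); plan(p,M,[.755,.255,.30],261.7)
E
```

```text
t 24.53 p [0.7767 0.2749 0.2325] yaw -101.2 tilt [-0.011 -0.025 -1.   ] F [-0.42  0.42 -2.77] w 0.241 g 61.4 q [ 0.26  0.52  1.01 -0.02  1.62 -2.69]
 before spin mm [ 25.5  17.7 -66.7] after spin mm [ 24.6  19.  -66.7] spin -0.0506
```

Emit:
move_arm --increments '[0,0,-20,0,0,0,0,-30,0,0,0,0,-20,0,0,0,0,0,-0.05,0,0,0,0,0,0]'

```text
time: 24.95
tool_pos: [0.7796, 0.2775, 0.3127]
tool_rot: [-0.006, -0.654, 0.756, -0.009]
contact_force: [0.2, -0.9, -1.8]
gripper_width: 0.239
grasp_force: 61.5
```

```bash
python3 - <<'E'
from h import *; from plant import manip
p,M=st(manip); plan(p,M,[.4888,.2415,.25],261.65)
E
```

```text
t 24.95 p [0.7796 0.2775 0.3127] yaw -98.29 tilt [ 0.003 -0.021 -1.   ] F [ 0.24 -0.91 -1.85] w 0.239 g 61.5 q [ 0.26  0.51  0.9  -0.02  1.74 -2.74]
 before spin mm [ 76.2 283.   62.6] after spin mm [ 76.5 282.9  62.6] spin 0.0011
```

Emit:
move_arm --increments '[7.6,28.3,4,0,0,7.6,28.3,4,0,0,7.6,28.3,4,0,0,7.6,28.3,4,0,0,7.6,28.3,4,0,0,7.6,28.3,4,0,0,7.6,28.3,4,0,0,7.6,28.3,4,0,0]'

```text
time: 25.62
tool_pos: [0.5438, 0.2488, 0.2754]
tool_rot: [-0.01, -0.653, 0.757, -0.007]
contact_force: [-0.6, -0.2, -1.7]
gripper_width: 0.235
grasp_force: 61.4
```

Emit:
move_arm --increments '[7.6,28.3,10,0,0,7.6,28.3,10,0,0,0,0,10,0,0,0,0,0,0,0,0,0,0,0,0]'

```text
time: 26.03
tool_pos: [0.4875, 0.2417, 0.2461]
tool_rot: [-0.01, -0.654, 0.757, -0.007]
contact_force: [0.2, -0.3, -2.6]
gripper_width: 0.24
grasp_force: 61.5
```

```bash
python3 - <<'E'
from tilt import *; from plant import manip
p,M=st(manip); plan(p,M,[.4888,.2415,.25],261.65)
uh=-M[:2,0]/np.linalg.norm(M[:2,0])
for n in("top","side"):
    im=manip.grab_frame(n)["image"]; cv2.imwrite(f"pics/c1{n}.png",im)
    o=p+[0,0,.031]
    a,b,c=[proj(n,o+np.r_[uh*k*.976,-k*.215])[0].round(1) for k in(-.1,.04,.14)]; print(n,"tail",a,"tube40",b,"tip",c)
E
```

```text
t 26.03 p [0.4875 0.2417 0.2461] yaw -98.34 tilt [-0.005 -0.024 -1.   ] F [ 0.23 -0.33 -2.59] w 0.24 g 61.5 q [ 0.34 -0.15  1.75 -0.02  1.56 -2.66]
 before spin mm [ 0.1 -1.3 -3.9] after spin mm [ 0.1 -1.3 -3.9] spin 0.0001
top tail [234.9 213.4] tube40 [183.5 206.6] tip [149.  201.9]
side tail [299.5 276.7] tube40 [261.6 338.2] tip [234.3 382.6]
```

```bash
cat > prof.py <<'E'
from h import *
from scipy.ndimage import map_coordinates
def prof(n,img,o,uh,th,ks,W=7):
    bg=cv2.imread(f"pics/{n}0.png"); d=np.abs(img.astype(float)-bg).sum(2)
    ax=lambda k:proj(n,o+np.r_[uh*k*np.cos(th),-k*np.sin(th)])[0]
    s=np.arange(-W,W+.1,1)
    for k in ks:
        c=ax(k); t=ax(k+.01)-ax(k-.01); t/=np.linalg.norm(t); nn=np.array([-t[1],t[0]]); P=c+s[:,None]*nn
        print(n,int(k*1000),c.round(0),"n",nn.round(2),map_coordinates(d,[P[:,1],P[:,0]],order=1).astype(int))
E
python3 - <<'E'
from prof import *
p=np.array([.4875,.2417,.2461]);a=np.radians(-98.34);uh=-np.array([np.cos(a),np.sin(a)])
for n in("side","top"): prof(n,cv2.imread(f"pics/c1{n}.png"),p+[0,0,.031],uh,.215,[-.09,-.06,.05,.07,.09,.11,.125,.13,.135,.14,.145,.15])
E
```

```text
side -90 [297. 281.] n [-0.85 -0.52] [134 131 131 130 131 132 133 132 129 128 130 134 135 136 135]
side -60 [289. 294.] n [-0.85 -0.52] [ 31  53 165 289 276 203 147 137 147 159 197 244 266 293 291]
side 50 [259. 343.] n [-0.85 -0.52] [63 56 49 48 46 38 28 25 24 27 20 14 14 37 67]
side 70 [253. 352.] n [-0.85 -0.52] [136 125 100  79  57  37  21  14  14  12  11  15  19  40  76]
side 90 [248. 360.] n [-0.85 -0.52] [40 35 33 30 28 32 39 43 44 41 37 41 45 60 89]
side 110 [242. 369.] n [-0.85 -0.52] [ 90  77  69  63  91 102  86  70  69  65  64  67  71  77 110]
side 125 [238. 376.] n [-0.85 -0.52] [ 13  17  19  52 114 155 134 121 118  78  85  68  79  92  68]
side 130 [237. 378.] n [-0.85 -0.52] [ 13  16  13  47 104 176 293 408 419 416 380 330 224  84  33]
side 135 [236. 380.] n [-0.85 -0.52] [ 90  99 101  90  31  95 138 181 168 150 118  95  67  49  37]
side 140 [234. 383.] n [-0.85 -0.52] [79 79 97 97 87 63 56 49 39 37 40 42 42 40 38]
side 145 [233. 385.] n [-0.85 -0.52] [31 30 30 27 28 30 29 27 28 30 28 26 27 29 28]
side 150 [231. 387.] n [-0.85 -0.52] [24 26 23 27 29 28 27 27 26 25 22 26 
[... 437 characters left out ...]
7 40 46 59 67]
top 110 [159. 203.] n [ 0.13 -0.99] [ 68  72  82  93  96 104 105 114 113 121 126 126 126 134 143]
top 125 [154. 203.] n [ 0.13 -0.99] [311 301 292 289 290 289 286 283 278 274 270 261 256 253 254]
top 130 [152. 202.] n [ 0.13 -0.99] [275 267 257 249 246 239 231 219 212 205 200 196 188 179 176]
top 135 [151. 202.] n [ 0.13 -0.99] [192 186 181 170 167 167 167 160 152 146 136 138 134 129 126]
top 140 [149. 202.] n [ 0.13 -0.99] [176 172 166 166 158 158 156 151 145 139 132 131 127 126 124]
top 145 [147. 202.] n [ 0.13 -0.99] [174 168 165 159 153 153 151 145 142 136 131 129 128 126 124]
top 150 [146. 201.] n [ 0.13 -0.99] [170 164 159 158 155 154 149 144 138 134 132 130 128 126 127]
```

```bash
python3 - <<'E'
from prof import *
p=np.array([.5023,-.0621,.1455]);a=np.radians(173.82);uh=-np.array([np.cos(a),np.sin(a)])
prof("side",cv2.imread("pics/d2s.png"),p+[0,0,.031],uh,.2,[.06,.07,.08,.09,.1,.11,.125,.135,.14,.145],6)
prof("top",cv2.imread("pics/d2t.png"),p+[0,0,.031],uh,.2,[-.1,-.095,-.09,-.085,-.08,.08,.1,.13,.135,.14,.145],5)
e=np.array([[1,0,0],[0,1,0],[0,0,1]])*.01
for n in("side","top"): print(n,(proj(n,p+e)-proj(n,p)).round(2).tolist())
im=cv2.imread("pics/d2s.png").sum(2); print(im[174:196:1,280:316:3])
E
```

```text
side 60 [306. 190.] n [ 0.43 -0.9 ] [ 29  30  17  84 107  48  55  73  39  23  25  32  36]
side 70 [303. 188.] n [ 0.43 -0.9 ] [ 32  32  27  64 126  32  61  79  49  23  25  29  28]
side 80 [299. 186.] n [ 0.43 -0.9 ] [ 21  33  20  63 102  40  47  59  33  12  27  28  29]
side 90 [296. 185.] n [ 0.43 -0.9 ] [22 28 22 48 89 40 70 92 46 11 25 30 29]
side 100 [293. 183.] n [ 0.43 -0.9 ] [ 31  32  28  37 100  37  74  91  51  14  25  30  29]
side 110 [289. 182.] n [ 0.43 -0.9 ] [ 30  30  19  65 100  47  58  77  42  10  27  31  29]
side 125 [285. 179.] n [ 0.43 -0.9 ] [ 30  23  37  59  51  96  91 108 109  87  31  27  31]
side 135 [281. 178.] n [ 0.43 -0.9 ] [ 33  21  46  80  46 100 140 155 157 129  49  28  30]
side 140 [280. 177.] n [ 0.43 -0.9 ] [ 33  31  25  35  17  80 142 154 127  73  26  23  26]
side 145 [278. 176.] n [ 0.43 -0.9 ] [15 13 16  9  9 15 17 19  9  6  4  6 14]
top -100 [317. 243.] n [0.99 0.11] [217 214 211 204 196 195 191 197 201 193 167]
top -95 [318. 241.] n [0.99 0.11] [145 188 245 267 280 285 288 295 291 231 129]
top -90 [318. 239.] n [0.99 0.11] [ 37 151 307 370 383 379 
[... 1117 characters left out ...]
574 617 561 548 561 546 564 234 154]
 [561 475 355 485 597 614 544 566 548 569 447 147]
 [557 533 505 395 529 611 597 549 555 568 554 144]
 [547 550 552 506 426 567 619 582 545 566 575 147]
 [548 561 555 557 465 470 588 617 567 563 576 153]
 [546 562 557 558 536 414 517 607 610 520 566 201]
 [546 557 555 555 553 515 420 557 618 576 507 229]
 [551 558 557 552 552 561 481 460 584 617 544 355]
 [550 554 554 552 519 567 563 412 506 605 607 487]
 [557 553 549 553 493 555 585 535 403 545 612 584]
 [565 560 554 554 489 510 582 586 465 445 579 620]
 [569 562 548 550 491 496 573 587 549 393 496 562]
 [572 574 545 521 493 496 522 579 562 503 383 484]
 [572 571 536 541 493 496 493 562 562 552 444 395]]
```

Emit:
move_arm --increments '[-20,-1,4,0,0,-20,0,10,0,0,-20,0,10,0,0,0,0,10,0,0,0,0,10,0,0,0,0,5,0,0,0,0,0,0,0]'

```text
time: 26.72
tool_pos: [0.4969, 0.2993, 0.1944]
tool_rot: [-0.011, -0.654, 0.757, -0.007]
contact_force: [0.4, 0.6, -2.6]
gripper_width: 0.242
grasp_force: 61.4
```

Emit:
move_arm --increments '[0,0,3,0,0,0,0,2,0,0,0,0,0,0,0]'

```text
time: 26.97
tool_pos: [0.4975, 0.2998, 0.1915]
tool_rot: [-0.009, -0.654, 0.756, -0.007]
contact_force: [-0.2, 0.4, -1.9]
gripper_width: 0.239
grasp_force: 61.4
```

Emit:
move_arm --increments '[0,0,2,0,0,0,0,1,0,0,0,0,0,0,0]'

```text
time: 27.22
tool_pos: [0.4973, 0.3, 0.1882]
tool_rot: [-0.009, -0.654, 0.756, -0.007]
contact_force: [-0.4, -0.1, -2.2]
gripper_width: 0.244
grasp_force: 61.4
```

Emit:
move_arm --increments '[0,0,2,0,0,0,0,1,0,0,0,0,0,0,0]'

```text
time: 27.47
tool_pos: [0.4971, 0.3, 0.1848]
tool_rot: [-0.01, -0.654, 0.756, -0.007]
contact_force: [-0.4, 0.0, -1.8]
gripper_width: 0.241
grasp_force: 61.4
```

Emit:
move_arm --increments '[0,0,2,0,0,0,0,0,0,0]'

```text
time: 27.63
tool_pos: [0.4973, 0.3, 0.1829]
tool_rot: [-0.01, -0.654, 0.756, -0.007]
contact_force: [-0.7, 0.8, -1.8]
gripper_width: 0.242
grasp_force: 61.5
```

Emit:
move_arm --increments '[0,0,2,0,0,0,0,0,0,0]'

```text
time: 27.8
tool_pos: [0.4975, 0.3, 0.1815]
tool_rot: [-0.009, -0.654, 0.756, -0.007]
contact_force: [-0.7, -1.0, 1.6]
gripper_width: 0.24
grasp_force: 61.8
```

Emit:
move_arm --increments '[0,0,2,0,0,0,0,0,0,0]'

```text
time: 27.97
tool_pos: [0.4979, 0.3002, 0.1799]
tool_rot: [-0.008, -0.654, 0.756, -0.007]
contact_force: [1.6, -0.2, 1.8]
gripper_width: 0.238
grasp_force: 62.0
```

Emit:
move_arm --increments '[0,0,-20,0,0,-34,0,-20,0,0,-34,0,0,0,0,-34,0,0,0,0,-34,0,0,0,0,-34,0,0,0,0,-34,0,0,0,0,-34,0,0,0,0]'

```text
time: 28.63
tool_pos: [0.5314, 0.5378, 0.2121]
tool_rot: [-0.01, -0.654, 0.756, -0.007]
contact_force: [0.5, -0.6, -1.3]
gripper_width: 0.241
grasp_force: 61.5
```

Emit:
move_arm --increments '[-34,0,0,0,0,0,0,20,0,0,0,0,20,0,0,0,0,15,0,0,0,0,10,0,0,0,0,0,0,0]'

```text
time: 29.13
tool_pos: [0.5348, 0.5666, 0.1428]
tool_rot: [-0.013, -0.654, 0.756, -0.007]
contact_force: [-0.3, 0.4, -2.7]
gripper_width: 0.244
grasp_force: 61.4
```

```bash
cat >> h.py <<'E'
def loc(p): return R.from_euler('z',.1457).apply(np.array(p)-[.4985,.3078,0])
E
python3 - <<'E'
from h import *; from plant import manip
p,M=st(manip); print(loc(p))
E
```

```text
t 29.13 p [0.5348 0.5666 0.1428] yaw -98.3 tilt [-0.01  -0.028 -1.   ] F [-0.31  0.39 -2.67] w 0.244 g 61.4 q [ 0.72  0.47  1.24 -0.01  1.47 -2.27]
[-0.0016858   0.26135645  0.14284568]
```

Emit:
move_arm --increments '[0,0,2,0,0,0,0,0,0,0]'

```text
time: 29.3
tool_pos: [0.5369, 0.5683, 0.1469]
tool_rot: [-0.009, -0.654, 0.756, -0.007]
contact_force: [0.4, -0.1, -1.9]
gripper_width: 0.24
grasp_force: 61.4
```

Emit:
move_arm --increments '[0,0,2,0,0,0,0,0,0,0]'

```text
time: 29.47
tool_pos: [0.537, 0.5686, 0.1453]
tool_rot: [-0.008, -0.654, 0.756, -0.007]
contact_force: [0.2, 1.5, -2.7]
gripper_width: 0.237
grasp_force: 61.4
```

Emit:
move_arm --increments '[0,0,2,0,0,0,0,0,0,0]'

```text
time: 29.63
tool_pos: [0.5365, 0.5683, 0.1421]
tool_rot: [-0.009, -0.654, 0.756, -0.007]
contact_force: [0.1, 0.7, -1.0]
gripper_width: 0.24
grasp_force: 61.4
```

Emit:
move_arm --increments '[0,0,2,0,0,0,0,0,0,0]'

```text
time: 29.8
tool_pos: [0.5365, 0.5683, 0.1397]
tool_rot: [-0.009, -0.654, 0.756, -0.007]
contact_force: [0.5, 0.7, -0.3]
gripper_width: 0.24
grasp_force: 61.7
```

Emit:
move_arm --increments '[0,0,1,0,0,0,0,0,0,0]'

```text
time: 29.97
tool_pos: [0.5365, 0.5683, 0.1395]
tool_rot: [-0.009, -0.654, 0.756, -0.007]
contact_force: [-0.2, 0.1, 0.9]
gripper_width: 0.239
grasp_force: 61.9
```

Emit:
move_arm --increments '[0,0,1.5,0,0,0,0,0,0,0]'

```text
time: 30.13
tool_pos: [0.5366, 0.5683, 0.1387]
tool_rot: [-0.009, -0.654, 0.756, -0.007]
contact_force: [-1.0, -0.5, 4.6]
gripper_width: 0.238
grasp_force: 62.4
```

Emit:
move_arm --increments '[0,0,1,0,0,0,0,0,0,0]'

```text
time: 30.3
tool_pos: [0.5369, 0.5684, 0.1382]
tool_rot: [-0.009, -0.654, 0.756, -0.008]
contact_force: [-0.2, -0.1, 6.0]
gripper_width: 0.239
grasp_force: 62.5
```

Emit:
move_arm --increments '[0,0,1,0,0,0,0,0,0,0]'

```text
time: 30.47
tool_pos: [0.5368, 0.5685, 0.1376]
tool_rot: [-0.009, -0.654, 0.756, -0.007]
contact_force: [-0.2, -0.7, 7.5]
gripper_width: 0.239
grasp_force: 62.7
```

Emit:
move_arm --increments '[0,0,1,0,0,0,0,0,0,0]'

```text
time: 30.63
tool_pos: [0.5368, 0.5686, 0.1367]
tool_rot: [-0.008, -0.654, 0.756, -0.007]
contact_force: [-1.2, 0.6, 7.3]
gripper_width: 0.24
grasp_force: 62.8
```

Emit:
move_arm --increments '[0,0,-20,0,0,0,0,-30,0,0,0,0,-30,0,0,34,0,0,0,0,34,0,0,0,0,34,0,0,0,0,34,0,0,0,0,34,0,0,0,0]'

```text
time: 31.3
tool_pos: [0.5114, 0.4002, 0.2171]
tool_rot: [-0.01, -0.654, 0.756, -0.007]
contact_force: [0.7, 0.0, -1.6]
gripper_width: 0.239
grasp_force: 61.5
```

Emit:
move_arm --increments '[34,0,0,0,0,34,0,0,0,0,34,0,0,0,0,34,0,0,0,0,20,0,0,0,0,0,0,0,0,0,0,0,0,0,0]'

```text
time: 31.88
tool_pos: [0.4896, 0.2468, 0.2216]
tool_rot: [-0.009, -0.653, 0.757, -0.007]
contact_force: [0.3, 0.4, -3.5]
gripper_width: 0.241
grasp_force: 61.5
```

```bash
python3 - <<'E'
from h import *; from plant import manip
p,M=st(manip); print(loc(p))
W=lambda y,z:R.from_euler('z',-.1457).apply([0,y,z])+[.4985,.3078,0]
plan(p,M,W(-.062,.1546),-98.35)
print("slide",((W(.031,.1319)-W(-.062,.1546))@M*1000).round(1),"down",((W(.031,.0825)-W(.031,.1319))@M*1000).round(1))
E
```

```text
t 31.88 p [0.4896 0.2468 0.2216] yaw -98.39 tilt [-0.005 -0.023 -1.   ] F [ 0.33  0.43 -3.47] w 0.241 g 61.5 q [ 0.34 -0.13  1.77 -0.02  1.51 -2.65]
[ 2.18741995e-05 -6.16577853e-02  2.21574500e-01]
 before spin mm [-1.2 -0.1 67. ] after spin mm [-1.2 -0.1 67. ] spin -0.0007
slide [-93.5   0.   20.5] down [-1.1 -0.1 49.4]
```

Emit:
move_arm --increments '[-1,0,15,0,0,0,0,15,0,0,0,0,15,0,0,0,0,10,0,0,0,0,5,0,0,0,0,0,0,0]'

```text
time: 32.38
tool_pos: [0.4886, 0.2474, 0.1601]
tool_rot: [-0.011, -0.654, 0.756, -0.007]
contact_force: [-0.6, -0.1, -2.2]
gripper_width: 0.242
grasp_force: 61.6
```

Emit:
move_arm --increments '[0,0,3,0,0,0,0,2,0,0,0,0,2,0,0,0,0,0,0,0]'

```text
time: 32.72
tool_pos: [0.4897, 0.247, 0.1552]
tool_rot: [-0.009, -0.654, 0.756, -0.007]
contact_force: [-0.1, 0.1, -2.2]
gripper_width: 0.241
grasp_force: 61.6
```

Emit:
move_arm --increments '[-4,0,0.9,0,0,-4,0,0.9,0,0,-4,0,0.9,0,0,0,0,0,0,0]'

```text
time: 33.05
tool_pos: [0.4913, 0.2594, 0.1519]
tool_rot: [-0.009, -0.654, 0.756, -0.007]
contact_force: [0.3, 0.3, -2.0]
gripper_width: 0.241
grasp_force: 61.6
```

Emit:
move_arm --increments '[-5,0,1.1,0,0,-5,0,1.1,0,0,-5,0,1.1,0,0,0,0,0,0,0]'

```text
time: 33.38
tool_pos: [0.4933, 0.2743, 0.1479]
tool_rot: [-0.01, -0.654, 0.756, -0.007]
contact_force: [-0.0, 0.5, -2.4]
gripper_width: 0.241
grasp_force: 61.5
```

Emit:
move_arm --increments '[-6,0,1.3,0,0,-6,0,1.3,0,0,-6,0,1.3,0,0,-6,0,1.3,0,0,-6,0,1.3,0,0,0,0,0,0,0]'

```text
time: 33.88
tool_pos: [0.4976, 0.304, 0.1407]
tool_rot: [-0.01, -0.654, 0.756, -0.007]
contact_force: [0.5, -0.2, -2.1]
gripper_width: 0.241
grasp_force: 61.5
```

Emit:
move_arm --increments '[-6,0,1.3,0,0,-6,0,1.3,0,0,-6,0,1.3,0,0,-6,0,1.3,0,0,-6,0,1.3,0,0,-6,0,1.3,0,0,0,0,0,0,0]'

```text
time: 34.47
tool_pos: [0.5027, 0.3394, 0.132]
tool_rot: [-0.01, -0.654, 0.756, -0.007]
contact_force: [0.4, -0.8, -1.6]
gripper_width: 0.238
grasp_force: 61.5
```

```bash
python3 - <<'E'
from h import *; from plant import manip
p,M=st(manip); print(loc(p))
W=lambda y,z:R.from_euler('z',-.1457).apply([0,y,z])+[.4985,.3078,0]
plan(p,M,W(.031,.0825),-98.35)
im=manip.grab_frame("top")["image"].astype(int); bg=cv2.imread("pics/top0.png").astype(int)
# tail end along the axis in the top view (tail expected local y=-.066)
for k in np.arange(-.115,-.055,.004):
    P=W(.031+k,.16+(-k)*.237+.012); u,v=proj("top",P)[0].round().astype(int); print(int(k*1000),(u,v),im[v,u].tolist(),abs(im[v,u]-bg[v,u]).sum())
E
```

```text
t 34.47 p [0.5027 0.3394 0.132 ] yaw -98.24 tilt [-0.005 -0.023 -1.   ] F [ 0.41 -0.79 -1.62] w 0.238 g 61.5 q [ 0.48  0.08  1.72 -0.02  1.36 -2.51]
[-0.00038486  0.03186942  0.13204604]
 before spin mm [-0.3 -0.5 49.6] after spin mm [-0.3 -0.5 49.6] spin 0.0019
-115 (np.int64(212), np.int64(212)) [83, 94, 111] 6
-111 (np.int64(210), np.int64(212)) [28, 46, 76] 42
-107 (np.int64(209), np.int64(211)) [19, 28, 46] 98
-103 (np.int64(208), np.int64(211)) [13, 16, 21] 142
-98 (np.int64(206), np.int64(211)) [20, 20, 20] 130
-94 (np.int64(205), np.int64(211)) [25, 24, 26] 118
-90 (np.int64(203), np.int64(211)) [25, 22, 24] 121
-86 (np.int64(202), np.int64(210)) [23, 24, 24] 123
-82 (np.int64(201), np.int64(210)) [21, 20, 20] 135
-78 (np.int64(199), np.int64(210)) [44, 76, 36] 88
-74 (np.int64(198), np.int64(210)) [57, 102, 47] 116
-70 (np.int64(196), np.int64(210)) [64, 114, 50] 132
-66 (np.int64(195), np.int64(210)) [62, 113, 49] 132
-62 (np.int64(194), np.int64(209)) [63, 114, 52] 129
-58 (np.int64(192), np.int64(209)) [62, 113, 50] 131
```

Emit:
move_arm --increments '[-5,0,1,0,0,0,0,4,0,0,0,0,4,0,0,0,0,4,0,0,0,0,0,0,0]'

```text
time: 34.93
tool_pos: [0.5027, 0.3424, 0.1178]
tool_rot: [-0.011, -0.654, 0.756, -0.007]
contact_force: [0.3, -0.3, -3.1]
gripper_width: 0.241
grasp_force: 61.5
```

Emit:
move_arm --increments '[0,0,4,0,0,0,0,4,0,0,0,0,4,0,0,0,0,4,0,0,0,0,0,0,0]'

```text
time: 35.35
tool_pos: [0.5027, 0.3423, 0.102]
tool_rot: [-0.01, -0.654, 0.756, -0.007]
contact_force: [-1.1, -0.1, -1.3]
gripper_width: 0.241
grasp_force: 61.5
```

Emit:
move_arm --increments '[0,0,5,0,0,0,0,5,0,0,0,0,4,0,0,10,0,0,0,0,10,0,0,0,0,10,0,0,0,0,0,0,0,0,0]'

```text
time: 35.93
tool_pos: [0.4989, 0.3106, 0.0902]
tool_rot: [-0.01, -0.654, 0.757, -0.008]
contact_force: [0.5, 0.1, -3.3]
gripper_width: 0.241
grasp_force: 61.5
```

Emit:
move_arm --increments '[0,0,-3,0,0,0,0,-3,0,0,0,0,0,0,0]'

```text
time: 36.18
tool_pos: [0.4999, 0.3133, 0.0975]
tool_rot: [-0.008, -0.654, 0.756, -0.008]
contact_force: [0.7, -0.7, -1.6]
gripper_width: 0.239
grasp_force: 61.5
```

Emit:
move_arm --increments '[0,0,-2,0,0,0,0,0,0,0,0,0,0,0,0]'

```text
time: 36.43
tool_pos: [0.4992, 0.3131, 0.0983]
tool_rot: [-0.009, -0.654, 0.756, -0.007]
contact_force: [-0.4, 1.0, -2.2]
gripper_width: 0.237
grasp_force: 61.5
```

Emit:
move_arm --increments '[0,0,-2,0,0,0,0,0,0,0,0,0,0,0,0]'

```text
time: 36.68
tool_pos: [0.499, 0.313, 0.0999]
tool_rot: [-0.01, -0.654, 0.756, -0.007]
contact_force: [0.2, 0.3, -2.7]
gripper_width: 0.24
grasp_force: 61.5
```

Emit:
move_arm --increments '[0,0,-1.5,0,0,0,0,0,0,0,0,0,0,0,0]'

```text
time: 36.93
tool_pos: [0.4988, 0.3131, 0.1009]
tool_rot: [-0.01, -0.654, 0.756, -0.007]
contact_force: [1.3, 2.0, -5.8]
gripper_width: 0.238
grasp_force: 61.0
```

Emit:
move_arm --increments '[0,0,-1.5,0,0,0,0,0,0,0,0,0,0,0,0]'

```text
time: 37.18
tool_pos: [0.4989, 0.3134, 0.1024]
tool_rot: [-0.009, -0.654, 0.756, -0.007]
contact_force: [2.4, 3.2, -9.8]
gripper_width: 0.239
grasp_force: 60.5
```

Emit:
move_arm --increments '[0,0,4,0,0,0,0,5,0,0,0,0,5,0,0,0,0,3,0,0,0,0,0,0,0,0,0,0,0,0,0,0,0,0,0,0,0,0,0,0]'

```text
time: 37.85
tool_pos: [0.4993, 0.3127, 0.0865]
tool_rot: [-0.009, -0.654, 0.756, -0.007]
contact_force: [0.4, -0.5, -2.0]
gripper_width: 0.246
grasp_force: 61.5
```

```bash
python3 - <<'E'
from h import *; from plant import manip
p,M=st(manip); l=loc(p); print("origin",l,"tip y/z",l[1]+.136,l[2]+.0275-.031,"tail",l[1]-.103,l[2]+.0275+.022)
print(manip.job_done())
E
```

```text
t 37.85 p [0.4993 0.3127 0.0865] yaw -98.28 tilt [-0.004 -0.023 -1.   ] F [ 0.39 -0.47 -2.05] w 0.246 g 61.5 q [ 0.44  0.09  1.79 -0.02  1.28 -2.55]
origin [8.27469013e-05 4.91694650e-03 8.65236890e-02] tip y/z 0.14091694649976627 0.08302368902524072 tail -0.09808305350023373 0.13602368902524073
the job is handed in; nothing more can be done
None
```

I handed the job in at 37.9 s (no verdict was returned): the probe pointed at the disc from about 6 cm and was held there about 1.8 s, then went tip first through the opening, and by my estimates it is now held still inside the case, about 12–13° off level and touching nothing.

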